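# Fit the bleed valve's knob and hold it pressed

## Task

Pick up the loose grey control knob with the pointer nose, turn it so that its D-shaped bore matches the D-shaped stem standing on the bleed valve, and slide it fully down onto the stem until it sits on the collar. Then press the knob down against the spring to the end of its travel to keep the valve open, and finish like that, with the gripper still holding the knob pressed down. Leave the other loose parts on the bench where they lie.

Things in the scene. Friction and masses are not known exactly. Their poses are not given: they have to be found in the camera images.
- knob: Loose grey knob, 36 mm high, about 110 g, standing upright on the bench. Origin: centre of its underside, z up. Round skirt 54 mm diameter, 10 mm high, under a grip bar with a pointed nose at its +x end. D-shaped bore right through along z, 18 mm diameter, its flat (a metal insert) on the +x (nose) side, 6 mm from the axis. It fits with its x along the stem's x.
- knob_grip (a point): Where to grip the knob: centre of the grip bar, on the bore axis 23 mm above the underside, axes as the knob's. The bar spans heights 10 to 36 mm, 48 mm long along x, 32 mm wide along y with flat parallel sides: grip across y. The nose tip is 31 mm from the axis.
- stem_seat (a point): On the axis of the upright steel D-stem, at the top of its dark collar (26 mm diameter), where the fitted knob's underside rests; 65 mm above the bench unpressed. Moves and turns with the stem. x: where the stem's flat faces, z up. Stem above it: 22 mm tall, 16 mm diameter, flat 5 mm from the axis, tip chamfered. About 1 mm clearance all round in the bore; the knob enters when turned right within 9 degrees.
- bleed_block: Bleed valve block, bolted down: foot plate 110 x 90 mm, grey steel block 84 x 84 mm to 36 mm height, brass hexagon 44 mm wide to 50 mm, above it the stem on the block's centre axis. Origin: centre of its underside. The stem turns only against stiff friction (0.15 N m); how far it is turned in the block varies.
- press (a joint): How far the stem and collar are pressed straight down, in m: 0 at rest, 0.007 at the end of travel. The spring pushes back with about 6 N at the start of the travel and 12.5 N at its end, and lifts the stem when let go; the knob's weight alone does not move it.
- gauge_block: Neighbour block, bolted down, of the same size, with a round pressure gauge (62 mm diameter, face up) to 82 mm height instead of a stem. Origin at the centre of its underside. Not to be handled.
- handwheel: loose grey handwheel, round, 60 mm diameter, 22 mm high, with three spokes and a round bore; not for this stem. Origin at the centre of its underside. Bystander, to be left alone.
- big_nut: loose brass ring nut, 39 mm across, 16 mm high, origin at the centre of its underside. Bystander, to be left alone.
- hose_tail: loose hose tail standing upright, hexagon 34 mm, 60 mm tall, origin at the centre of its underside. Bystander, to be left alone.
- elbow: loose steel elbow adaptor, about 50 x 26 x 50 mm, origin at the centre of its underside. Bystander, to be left alone.
- coupler: loose coupler standing upright, hexagon 40 mm, 48 mm tall, origin at the centre of its underside. Bystander, to be left alone.
- wrench: loose spanner lying flat, 170 mm long, origin near its middle. Bystander, to be left alone.
Not all that is in view belongs to the job. What is shaped like the knob but green, red or turquoise is not meant.

How it is judged:
By the outcome, as a careful person would: the job done as asked, in the order asked, and still so for the second after the job is handed in, while the arm keeps its last pose, push and grip.
It also fails if it takes over 42 s, if anything falls off the work surface, if the arm or the gripper's body presses on something with over 40 N, if the wrist force passes 120 N, or if a joint passes its speed limit or range.

## Robot

A 7-joint arm with a two-finger parallel gripper is mounted at the origin on the work surface. World frame = base frame: x ahead of the robot, y to its left, z up, the work surface at z = 0. Lengths are in m, angles in rad, forces in N, time in s.
With the tool pointing down it reaches from about 0.425 to 0.875 m from the base axis. Payload 4.7 kg.
Tool frame: the origin (TCP) lies on the mounting face of the last link; the fingertips stand 182 mm ahead of it and the grasp point (between the pads) lies 164 mm ahead of it; x points along the fingers, y is the direction in which the jaws open and shut, and the axes are right-handed (so a half turn about x gives the same grasp; the last joint's range is limited). The gripper opens to 87 mm and grips with 3 to 60 N. Pads are 19 mm wide; open, the fingers measure 117 mm over their backs; the gripper's body (75 mm by 190 mm) begins 51 mm behind the grasp point.
Start: joints at [1.344, 0.321, -0.07, 1.45, 0.023, 1.371, -0.057], TCP at [0.155, -0.631, 0.405] pointing down, gripper open.
Joint ranges: [-2.86, 2.86], [-0.3, 2.09], [-1.38, 1.24], [0.06, 2.45], [-1.56, 4.7], [0.09, 2.05], [-2.69, 2.69]. Speed limits (rad/s): [2.57, 2.57, 3.14, 3.14, 3.14, 3.14, 3.14].

## Interface

Orientations are given as a rotation vector (axis times angle).
In Python, from bench import monitor, get_image, ctrl gives the robot as it stands.
- The arm moves only by the shell command python3 -m creep 'ROWS' [FORCE]. ROWS is JSON, a list of rows, each a list of 7 numbers: the shift along the tool's x, y, z in mm, then the turn, a rotation vector about the tool's x, y, z in rad, then the finger opening in mm, from 0 to 87. A call has 1 to 5 rows; each row shifts and turns the commanded pose from where the row before left it, along the tool's axes as they then stand; what a row does not reach is not made up. A row lasts 1/10 s, in which the tool goes at most 50 mm and 8.59 degrees, less where a joint would pass 70% of its speed; a pose out of reach is approached as far as the arm can. A call is refused whole if a number of a shift passes 50 or a number of a turn 0.15, either way. A call with a gripper value outside its range is refused whole. The fingers move at their own pace and stop on an object; FORCE is the grip in N (left out, the last holds). Time passes only in rows, so rows that do not move let the fingers close. It gives the time, the measured TCP pose, the force and the opening at its end, in the units of the state.
- monitor.get_state(): the state, without advancing time (a new reading comes with each control period).
- get_image(name): name is "side" or "top" or "wrist"; returns a dict with "img" (480x640x3 uint8, red, green, blue), "mtx" (3x3 intrinsics, pixels), "D" ([k1, k2, p1, p2, k3] as OpenCV has them; the pictures are not rectified), "view" (4x4, takes a point from world to camera coordinates). Camera axes: x right, y up, looking along -z (the intrinsics and any distortion apply to the point x, -y, -z); pixel columns grow to the right and rows downward; lengths in m; the calibration is good to about 2 mm. A picture is of the moment at which its call begins. There is no depth.
- ctrl.close_job(): hands the job in, once; it reports no verdict.
The state is a dict: "time": time; "joint_positions": joint angles; "qd": joint speeds; "joint_torque": joint torques, N m; "position": TCP position; "tool_rot": TCP orientation; "ft_force": force on the tool from outside, world axes, zero at the start; "torque": the same for the moment, N m; "grip_width": opening from 0.0 (shut) to 1.0 (fully open).
Only numpy, scipy, OpenCV 4.12 (cv2) and the standard library are available. Lean on these libraries where they do the work, as an engineer would, in place of code of your own. Each camera call takes 0.05 s, during which the arm holds its last target.

## Working session

There is one attempt and no reset: what is moved stays moved. The work goes in short steps, Python scripts to look and compute and a shell command to move; the robot and the scene stay as the last step left them, time stands still between calls to the robot, and variables do not carry over. Pictures are saved under pics/ and viewed, and the job is handed in when it is done.

```bash
mkdir -p pics; ls; cat > h.py <<'E'
import numpy as np, cv2, json
from bench import monitor, get_image, ctrl
from scipy.spatial.transform import Rotation as R
def snap(name, fn):
    d=get_image(name); cv2.imwrite('pics/'+fn+'.png', d['img'][:,:,::-1]); np.savez('pics/'+fn+'.npz', **{k:np.array(d[k]) for k in ('img','mtx','D','view')}); return d
def load(fn): 
    z=np.load('pics/'+fn+'.npz'); return {k:z[k] for k in z}
def ray(d,px):
    u=cv2.undistortPoints(np.array([[px]],float),d['mtx'],d['D'])[0,0]
    V=d['view']; Rr=V[:3,:3]; o=-Rr.T@V[:3,3]
    return o, Rr.T@np.array([u[0],-u[1],-1.])
def onplane(d,px,z):
    o,r=ray(d,px); return o+r*(z-o[2])/r[2]
def proj(d,p):
    c=d['view'][:3,:3]@np.array(p)+d['view'][:3,3]
    q=np.array([[c[0],-c[1],-c[2]]]); return cv2.projectPoints(q,np.zeros(3),np.zeros(3),d['mtx'],d['D'])[0][0,0]
E
python3 - <<'E'
from h import *
for n in ('top','side','wrist'):
    d=snap(n,n+'0'); print(n,-d['view'][:3,:3].T@d['view'][:3,3], d['D'])
s=monitor.get_state(); print(s); print(R.from_rotvec(s['tool_rot']).as_matrix())
E
```

```text
pics
top [ 4.69165453e-01 -8.37685123e-04  9.37961422e-01] [-0.00639395  0.          0.          0.          0.        ]
side [0.29063643 0.68630804 0.602613  ] [0.04177888 0.         0.         0.         0.        ]
wrist [ 0.22156913 -0.61579562  0.38283211] [-0.02413324  0.          0.          0.          0.        ]
{'time': 0.15, 'joint_positions': array([ 1.34412311,  0.32163184, -0.07009942,  1.45136295,  0.02260385,
        1.37080383, -0.05694566]), 'qd': array([ 0.00031733, -0.0034559 , -0.0004027 , -0.00292515,  0.00047024,
       -0.0021479 , -0.00037636]), 'joint_torque': array([-4.31587468e-04, -4.91796041e+01, -4.04827874e-01, -3.12878072e+01,
       -6.39939448e-02,  4.04661871e-02,  9.30826991e-05]), 'position': array([ 0.1549375 , -0.63111274,  0.40394224]), 'tool_rot': array([ 2.09390091,  0.2547998 , -2.09443664]), 'ft_force': array([-0.02519337,  0.33925537,  0.1203396 ]), 'torque': array([ 0.00648798,  0.00333652, -0.02488268]), 'grip_width': 1.00090678102307}
[[-4.19811384e-04  2.38446206e-01 -9.71155616e-01]
 [ 1.35565412e-03 -9.71154674e-01 -2.38446560e-01]
 [-9.99998993e-01 -1.41665369e-03  8.44512068e-05]]
```

View pics/top0.png

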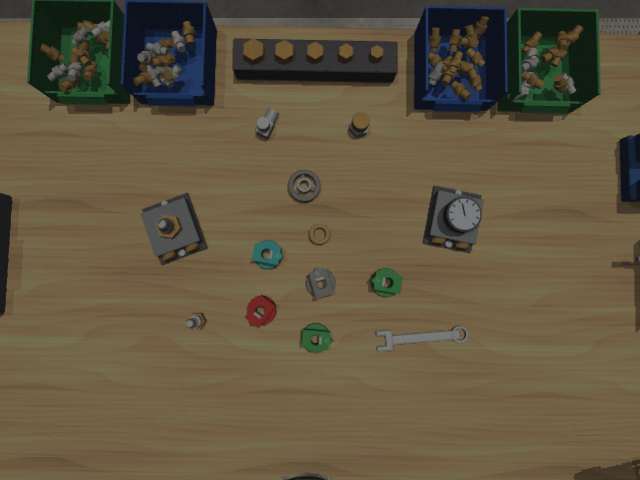

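View pics/side0.png

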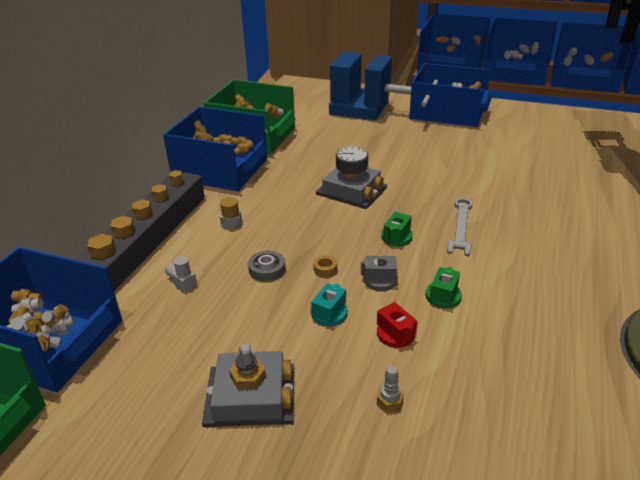

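View pics/wrist0.png

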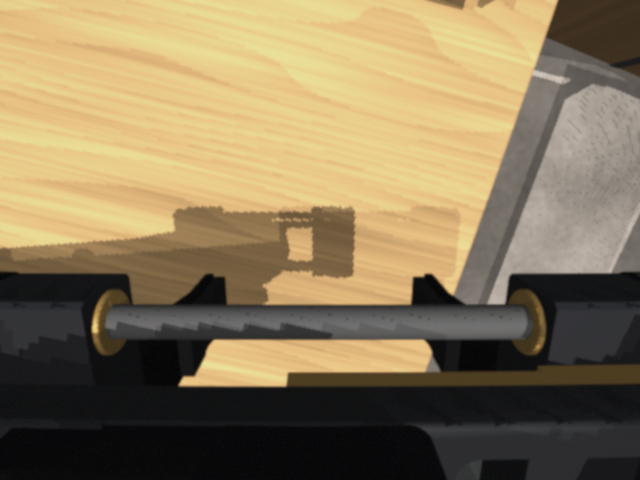

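The top view shows the grey knob at about (321,283) and the bleed stem at (168,225). Next I'll zoom in.

```bash
python3 - <<'E'
from h import *
t=load('top0')['img'][:,:,::-1]; s=load('side0')['img'][:,:,::-1]
def crop(i,x,y,w,h,f): return cv2.resize(cv2.convertScaleAbs(i[y:y+h,x:x+w],alpha=1.6),(w*f,h*f),interpolation=cv2.INTER_CUBIC)
a=np.hstack([crop(t,296,258,50,50,8),crop(t,143,200,50,50,8)])
b=np.hstack([crop(s,350,245,60,40,6),crop(s,215,335,60,40,6)]);
cv2.imwrite('pics/z0.png',a);cv2.imwrite('pics/z1.png',b)
d=load('top0'); print(onplane(d,(321,283),.036),onplane(d,(168,225),.087),onplane(d,(387,283),.0))
E
```

```text
[ 0.45804163 -0.01835435  0.036     ] [0.55198357 0.24318664 0.087     ] [ 0.4596843  -0.14134425  0.        ]
```

View pics/z0.png

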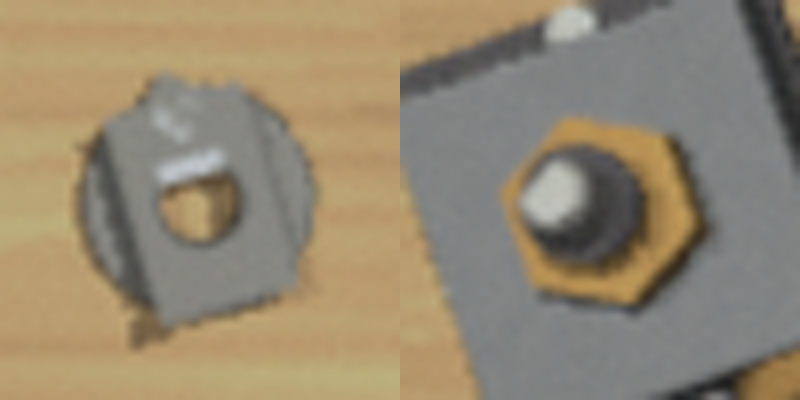

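View pics/z1.png

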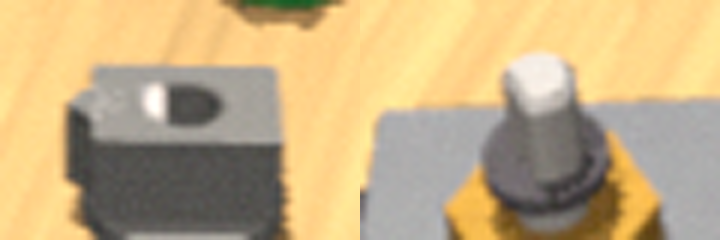

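```bash
python3 - <<'E'
from h import *
d=load('wrist0'); s=monitor.get_state(); M=R.from_rotvec(s['tool_rot']).as_matrix()
V=d['view']; o=-V[:3,:3].T@V[:3,3]
print('cam in tool',M.T@(o-s['position'])); print('axes in tool (right,up,back)',M.T@V[:3,:3].T); print(d['mtx'])
# grasp point & floor pts projected
p=s['position']; print(proj(d,p+M@[.164,0,0]),proj(d,p+M@[.25,0,0]),proj(d,p+M@[.4,0,0]),onplane(d,(320,240),0))
E
```

```text
cam in tool [ 0.0211029   0.00104267 -0.06836378]
axes in tool (right,up,back) [[ 1.19803829e-04  2.51879023e-01 -9.67758722e-01]
 [ 9.99999841e-01 -5.63853436e-04 -2.29592793e-05]
 [-5.51457042e-04 -9.67758565e-01 -2.51879050e-01]]
[[371.42180627   0.         318.55096335]
 [  0.         371.42180627 240.93399219]
 [  0.           0.           1.        ]]
[316.01378724 312.91824424] [316.91286235 254.16498018] [317.54977113 212.61243024] [ 0.12600919 -0.64029677  0.        ]
```

```bash
python3 -m creep '[[0,-33.4,-32.4,0,0,0,87],[0,-33.4,-32.4,0,0,0,87],[0,-33.4,-32.4,0,0,0,87],[0,-33.4,-32.4,0,0,0,87],[0,-33.4,-32.4,0,0,0,87]]' && python3 -m creep '[[0,-33.4,-32.4,0,0,0,87],[0,-33.4,-32.4,0,0,0,87],[0,-36,-26.6,0,0,0,87],[0,-36,-26.6,0,0,0,87],[0,-36,-26.6,0,0,0,87]]' && python3 -m creep '[[0,-36,-26.6,0,0,0,87],[0,-36,-26.6,0,0,0,87],[0,-36,-26.6,0,0,0,87],[0,-36,-26.6,0,0,0,87],[0,-36,-26.6,0,0,0,87]]'
```

```text
time: 0.65
position: [0.2731, -0.4286, 0.4045]
tool_rot: [2.093, 0.253, -2.094]
ft_force: [2.1, -1.0, 0.3]
grip_width: 0.998
time: 1.15
position: [0.3715, -0.2243, 0.4046]
tool_rot: [2.093, 0.253, -2.094]
ft_force: [0.4, -0.4, 0.5]
grip_width: 0.996
time: 1.65
position: [0.4576, -0.0178, 0.4048]
tool_rot: [2.094, 0.252, -2.093]
ft_force: [1.1, -0.6, -0.6]
grip_width: 0.997
```

```bash
python3 - <<'E'
from h import *
d=snap('wrist','w1'); s=monitor.get_state(); print(s['position'],s['joint_positions'])
E
```

```text
[ 0.45942495 -0.01002881  0.40530932] [ 0.76657192 -0.08237024 -0.75147242  1.87655476 -0.06249403  1.32242528
 -1.28838913]
```

View pics/w1.png

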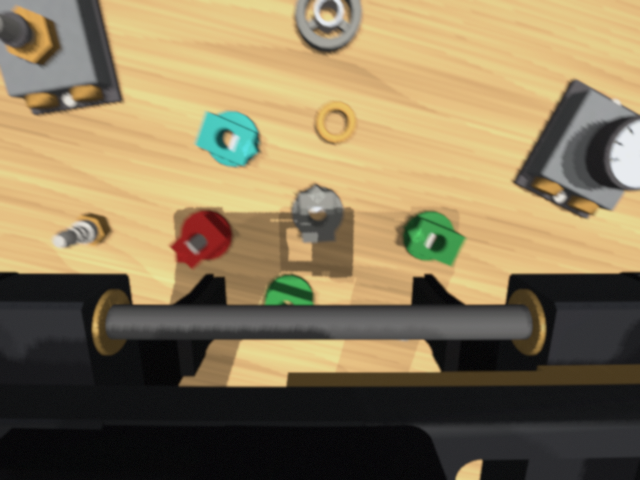

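```bash
python3 -m creep '[[10,-44,-13,0,0,0,87],[10,-44,-13,0,0,0,87],[10,-44,-13,0,0,0,87],[10,-44,-13,0,0,0,87],[10,-44,-13,0,0,0,87]]' && python3 -m creep '[[0,0,0,0,0,0,87],[0,0,0,0,0,0,87]]'; python3 - <<'E'
from h import *
d=snap('wrist','w2'); s=monitor.get_state(); print(s['position'],s['joint_positions'])
c=d['img'][:,:,::-1]; print(proj(d,[.552,.243,.087]))
u,v=map(int,proj(d,[.552,.243,.087])); u=max(u,80);v=max(v,80)
cv2.imwrite('pics/w2z.png',cv2.resize(c[v-75:v+75,u-80:u+80],(800,750),interpolation=cv2.INTER_CUBIC)[:600])
E
```

```text
time: 2.2
position: [0.4679, 0.2108, 0.3545]
tool_rot: [2.095, 0.251, -2.093]
ft_force: [0.9, -0.8, -0.6]
grip_width: 1.0
time: 2.4
position: [0.4676, 0.2102, 0.3541]
tool_rot: [2.09, 0.257, -2.094]
ft_force: [-0.7, 0.0, 0.2]
grip_width: 0.999
[0.46820051 0.20881598 0.35435896] [ 0.47906407  0.15773598 -1.0188329   1.82686036  0.14228741  1.23585519
 -1.91122734]
[298.84866348 108.55598379]
```

View pics/w2.png

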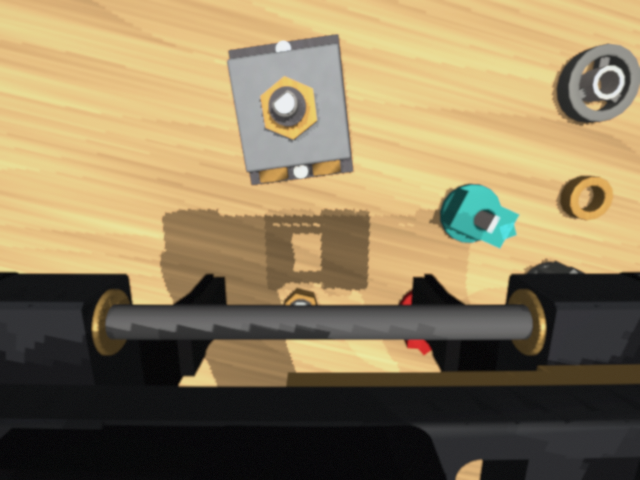

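View pics/w2z.png

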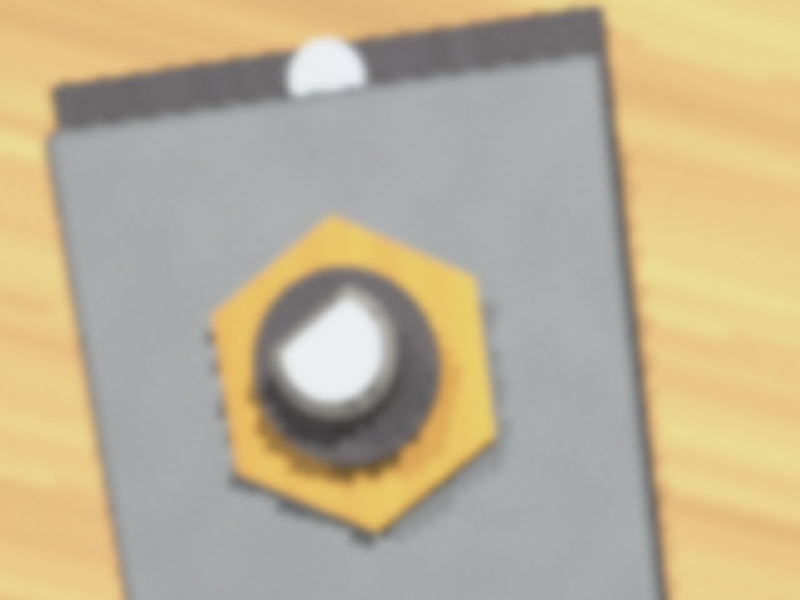

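The wrist view shows the D-stem top at about (284,103), with its flat facing up-left. Now I'll measure it and the knob.

```bash
python3 - <<'E'
from h import *
d=load('w2'); g=d['img'].min(2)[85:125,265:310]
print(g[5:34,5:34:1].tolist() if 0 else '')
m=(g>150).astype(np.uint8)
n,l,st,c=cv2.connectedComponentsWithStats(m); k=1+np.argmax(st[1:,4]); print(st[k],c[k]+[265,85])
ct=max(cv2.findContours((l==k).astype(np.uint8),0,1)[0],key=len)[:,0]+[265,85]
P=np.array([onplane(d,p,.087)[:2] for p in ct.astype(float)])
print(np.round(P*1000,1).tolist())
# zoom flat endpoints
f=5;ox,oy=298-80,108-75
for a in [(275,352),(350,288),(340,270)]: print(onplane(d,(a[0]/f*1.0+ox,a[1]/f+oy),.087))
A=onplane(d,(275/5+ox,352/5+oy),.087);B=onplane(d,(350/5+ox,288/5+oy),.087)
v=B-A; n=np.array([-v[1],v[0]]);print('edge',v,'normal deg',np.degrees(np.arctan2(n[1],n[0])))
# collar circle: center zoom (347,365) r~93 at z=.065 ; 
print('collar c',onplane(d,(347/5+ox,365/5+oy),.065), onplane(d,(254/5+ox,365/5+oy),.065),onplane(d,(441/5+ox,365/5+oy),.065))
# hex center z .05
H=[(335,215),(473,276),(496,437),(374,533),(235,470),(212,315)]
print('hex',np.mean([onplane(d,(a/5+ox,b/5+oy),.05) for a,b in H],0))
d=load('w1');c=d['img'][:,:,::-1]
cv2.imwrite('pics/w1z.png',cv2.resize(c[180:250,277:357],(800,700),interpolation=cv2.INTER_CUBIC)[:600])
E
```

```text
[  8   6  23  23 370] [285.02432432 102.81351351]
[[560.2, 253.1], [559.5, 253.6], [558.7, 254.1], [558.0, 254.6], [557.3, 255.0], [556.6, 255.5], [556.4, 256.1], [555.7, 256.6], [555.0, 257.1], [554.2, 257.6], [553.5, 258.0], [552.8, 258.5], [552.1, 259.0], [551.3, 259.5], [550.7, 259.3], [550.3, 258.6], [549.7, 258.5], [549.1, 258.4], [548.7, 257.6], [548.1, 257.5], [547.7, 256.7], [547.3, 256.0], [547.4, 255.4], [547.0, 254.7], [546.5, 253.9], [546.7, 253.3], [546.9, 252.7], [547.0, 252.1], [547.2, 251.5], [547.3, 250.9], [547.5, 250.2], [547.6, 249.6], [548.3, 249.2], [548.5, 248.5], [549.2, 248.1], [550.0, 247.6], [550.7, 247.1], [551.4, 246.6], [552.2, 246.2], [552.9, 245.7], [553.5, 245.8], [554.1, 246.0], [554.6, 246.1], [555.2, 246.2], [555.8, 246.4], [556.4, 246.5], [556.9, 246.6], [557.5, 246.8], [557.9, 247.5], [558.5, 247.6], [558.9, 248.4], [559.4, 249.1], [559.9, 249.3], [560.4, 250.0], [560.2, 250.6], [560.6, 251.3], [560.5, 251.9], [560.3, 252.5]]
[0.55109209 0.25942476 0.087     ]
[0.56070864 0.25198719 0.087     ]
[0.56246021 0.25366154 0.087     ]
edge [ 9.61655306e-03 -7.43756702e-03  2.77555756e-17] normal deg 52.28116794331143
collar c [0.55332177 0.25252407 0.065     ] [0.55026538 0.2648698  0.065     ] [0.5564197  0.24005587 0.065     ]
hex [0.55319899 0.25269725 0.05      ]
```

View pics/w1z.png

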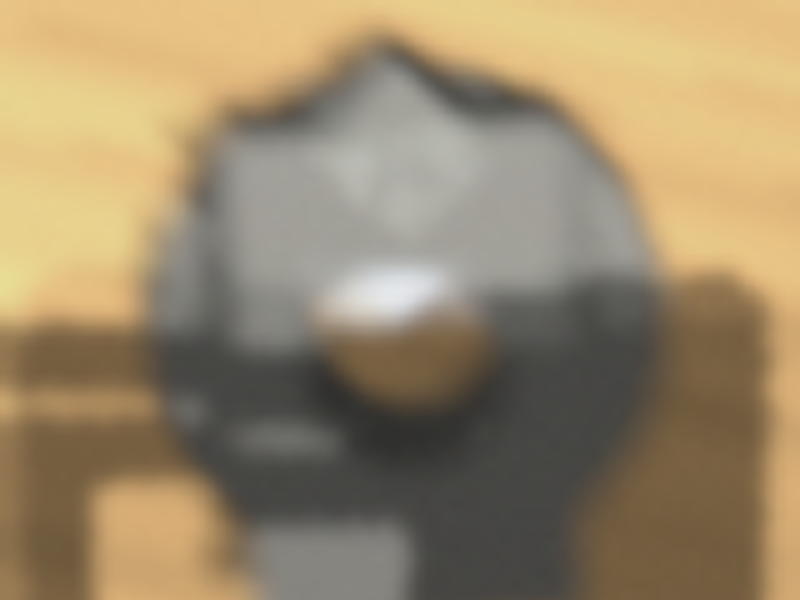

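```bash
python3 - <<'E'
from h import *
d=load('w1'); f=10
P=lambda x,y,z=.036: onplane(d,(277+x/f-.45,180+y/f-.45),z)
ang=lambda a,b: np.degrees(np.arctan2((b-a)[1],(b-a)[0]))
tip=P(380,42); L1=P(228,140);L2=P(250,520);R1=P(565,130);R2=P(575,520)
bore=[P(312,325),P(495,345),P(405,410,.036)]
print('tip',tip,'left',L1,L2,ang(L2,L1),'right',R1,R2,ang(R2,R1)); print('bore',bore)
print('width L1R1',np.linalg.norm(L1-R1),'skirt at z.01', P(150,310,.01),P(655,270,.01))
t=load('top0'); Q=lambda x,y,z=.036: onplane(t,(296+x/8-.45,258+y/8-.45),z)
a,b,c=Q(105,130),Q(160,325),Q(297,287)
print('top: sides',ang(b,a),ang(b,c)+90,np.linalg.norm(b-c),'bore',Q(158,205),Q(242,205),Q(200,245),'skirt',Q(77,195,.01),Q(317,190,.01))
print('rear mid',(b+c)/2,'stem',onplane(t,(161.5,224.5),.087))
E
```

```text
tip [ 0.4890227  -0.00785092  0.036     ] left [0.47675327 0.00382404 0.036     ] [ 0.44164898 -0.00650219  0.036     ] 16.391703515509548 right [ 0.4851948  -0.02660995  0.036     ] [ 0.44910093 -0.03684819  0.036     ] 15.836292821693705
bore [array([ 0.46154462, -0.0078908 ,  0.036     ]), array([ 0.46381886, -0.02521951,  0.036     ]), array([ 0.45566816, -0.0184124 ,  0.036     ])]
width L1R1 0.031583022868127184 skirt at z.01 [0.45443061 0.00809881 0.01      ] [ 0.47067991 -0.04081372  0.01      ]
top: sides 16.812774194055546 16.3870358242188 0.03158489711048578 bore [ 0.45755732 -0.00821212  0.036     ] [ 0.45787765 -0.02690532  0.036     ] [ 0.44885658 -0.01770189  0.036     ] skirt [0.45918529 0.01015888 0.01      ] [ 0.46126894 -0.04478379  0.01      ]
rear mid [ 0.43547785 -0.02425808  0.036     ] stem [0.55263987 0.25421843 0.087     ]
```

```bash
python3 -m creep '[[10,43.4,12.5,0,0,0,87],[10,43.4,12.5,0,0,0,75],[10,43.4,12.5,0,0,0,60],[10,43.4,12.5,0,0,0,60],[10,43.4,12.5,-0.042,0,0,60]]' && python3 -m creep '[[10,0,0,0,0,0,60],[0,0,0,0,0,0,60],[0,0,0,0,0,0,60]]'; cat >> h.py <<'E'
def rel(target, yaw_deg):
    """shift in tool mm, and tool-x turn so -y_tool is knob y at yaw"""
    ps=[];s=monitor.get_state(); M=R.from_rotvec(s['tool_rot']).as_matrix()
    print('pos',s['position'],'grip',s['grip_width'],'F',s['ft_force'],'j',np.round(s['joint_positions'],2))
    h=np.degrees(np.arctan2(M[1,1],M[0,1])); print('tilt x_tool',M[:,0],'knob yaw of tool',h+90,'turn about x',-np.radians(yaw_deg-(h+90)))
    print('shift mm',1000*M.T@(np.array(target)-s['position']))
E
python3 - <<'E'
from h import *
rel([.459,-.017,.195],16.2)
d=snap('wrist','w3'); rel([.459,-.017,.195],16.2)
E
```

```text
time: 2.95
position: [0.4583, -0.0203, 0.3052]
tool_rot: [2.072, 0.288, -2.069]
ft_force: [0.9, 0.6, -0.1]
grip_width: 0.737
time: 3.25
position: [0.4591, -0.0163, 0.2952]
tool_rot: [2.071, 0.293, -2.07]
ft_force: [-0.0, 0.0, -1.1]
grip_width: 0.691
pos [ 0.45908425 -0.01631003  0.2952074 ] grip 0.6905074871884458 F [-0.01856376  0.04387234 -1.1003025 ] j [ 0.81  0.04 -0.84  2.02  0.04  1.1  -1.33]
tilt x_tool [ 4.70507326e-04 -2.83502643e-04 -9.99999849e-01] knob yaw of tool 16.14301695487046 turn about x -0.0009945417553229587
shift mm [100.20754491   0.59894029   0.31015795]
pos [ 0.45931865 -0.01564381  0.29543638] grip 0.6902375113013154 F [0.37951613 0.01733876 0.17317053] j [ 0.81  0.04 -0.84  2.02  0.04  1.09 -1.33]
tilt x_tool [ 1.03485329e-03 -3.48748503e-04 -9.99999404e-01] knob yaw of tool 16.231543618755836 turn about x 0.000550540005283191
shift mm [100.4364648    1.15037408   0.77503597]
```

View pics/w3.png

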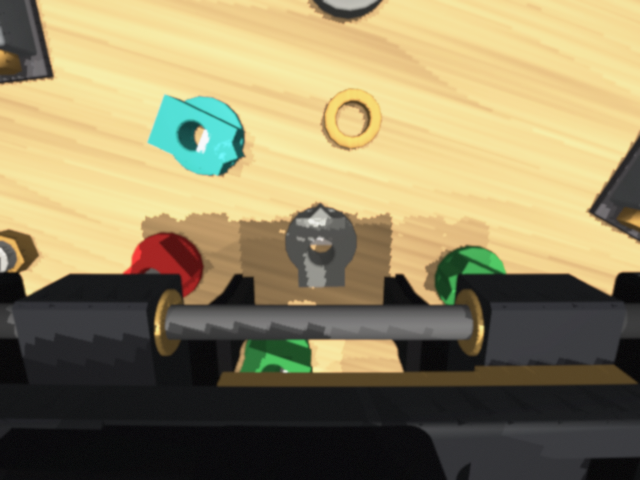

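```bash
python3 - <<'E'
from h import *
d=load('w3'); print(proj(d,[.459,-.017,.036]),proj(d,[.459,-.017,.01]))
cv2.imwrite('pics/w3z.png',cv2.resize(cv2.convertScaleAbs(d['img'][195:295,270:370,::-1],alpha=1.5),(600,600),interpolation=cv2.INTER_CUBIC))
E
```

```text
[317.61538928 250.60583174] [317.67904466 240.82029234]
```

View pics/w3z.png

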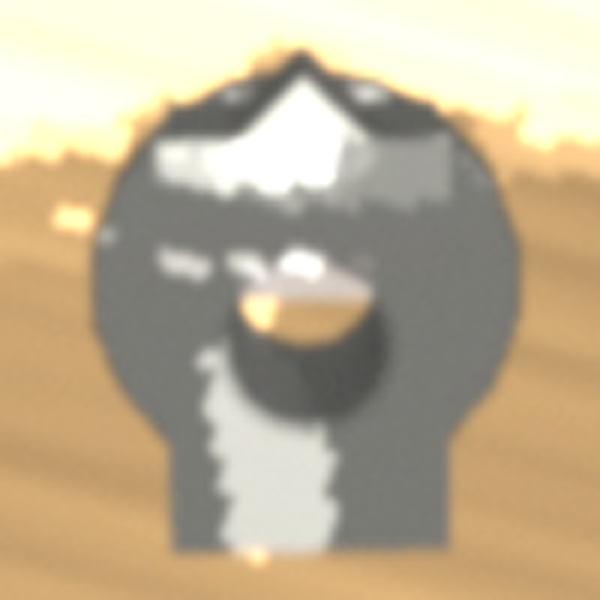

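```bash
python3 - <<'E'
from h import *
d=load('w3'); q=lambda x,y,z=.036: onplane(d,(270+x/6-.42,195+y/6-.42),z)
u=np.array([.960,.279,0])
a,b=q(172,552),q(447,550); print('rear-based',(a+b)/2+.024*u,np.degrees(np.arctan2((a-b)[1],(a-b)[0]))-90)
print('tip-based',q(302,80)-.031*u)
rel([.459,-.018,.195],16.2)
E
```

```text
rear-based [ 0.4582018  -0.01972886  0.036     ] 16.598697523815048
tip-based [ 0.4573011  -0.01908152  0.036     ]
pos [ 0.45931865 -0.01564381  0.29543638] grip 0.6902375113013154 F [0.37951613 0.01733876 0.17317053] j [ 0.81  0.04 -0.84  2.02  0.04  1.09 -1.33]
tilt x_tool [ 1.03485329e-03 -3.48748503e-04 -9.99999404e-01] knob yaw of tool 16.231543618755836 turn about x 0.000550540005283191
shift mm [100.43681355   2.11051384   1.05455613]
```

```bash
python3 -m creep '[[25,1.3,0.9,0,0,0,60],[25,1.3,0.8,0,0,0,60],[25,0,0,0,0,0,60],[15,0,0,0,0,0,60],[8,0,0,0,0,0,60]]' && python3 -m creep '[[2,0,0,0,0,0,60],[0,0,0,0,0,0,60]]'; python3 -c "
from h import *
rel([.4583,-.0188,.195],16.2)"
```

```text
time: 3.8
position: [0.4582, -0.0184, 0.196]
tool_rot: [2.068, 0.297, -2.07]
ft_force: [0.7, 0.9, 0.1]
grip_width: 0.69
time: 4.0
position: [0.4588, -0.0189, 0.1953]
tool_rot: [2.07, 0.295, -2.068]
ft_force: [1.0, 0.3, 0.3]
grip_width: 0.693
pos [ 0.45875889 -0.01885878  0.19530853] grip 0.6930429320793365 F [0.96762141 0.25378498 0.3358027 ] j [ 0.75  0.22 -0.82  2.11  0.21  0.89 -1.47]
tilt x_tool [ 9.25904284e-04 -8.37097040e-05 -9.99999568e-01] knob yaw of tool 16.23303088321397 turn about x 0.0005764976669255277
shift mm [ 0.30810016 -0.18482277  0.42442597]
```

```bash
python3 -m creep '[[0,0,0,0,0,0,40],[0,0,0,0,0,0,25],[0,0,0,0,0,0,20],[0,0,0,0,0,0,20],[0,0,0,0,0,0,20]]' 15 && python3 -m creep '[[0,0,0,0,0,0,20],[0,0,0,0,0,0,20],[0,0,0,0,0,0,20]]' 45; python3 -c "
from h import *
rel([.4583,-.0188,.195],16.2); d=snap('side','s4'); 
cv2.imwrite('pics/s4z.png',cv2.resize(d['img'][150:330,280:480,::-1],(660,600)))"
```

```text
time: 4.5
position: [0.4584, -0.0192, 0.195]
tool_rot: [2.07, 0.294, -2.069]
ft_force: [-0.4, 0.3, 1.9]
grip_width: 0.366
time: 4.8
position: [0.4584, -0.0191, 0.195]
tool_rot: [2.07, 0.294, -2.07]
ft_force: [-1.0, -1.0, 4.8]
grip_width: 0.361
pos [ 0.45841472 -0.01913784  0.19496818] grip 0.361100997524465 F [-1.04913562 -1.00071876  4.81518471] j [ 0.75  0.22 -0.82  2.11  0.21  0.89 -1.47]
tilt x_tool [ 1.86542940e-04 -2.42346901e-04 -9.99999953e-01] knob yaw of tool 16.2046778693246 turn about x 8.164422169229619e-05
shift mm [-0.03192735 -0.35642601  0.01587559]
```

View pics/s4z.png

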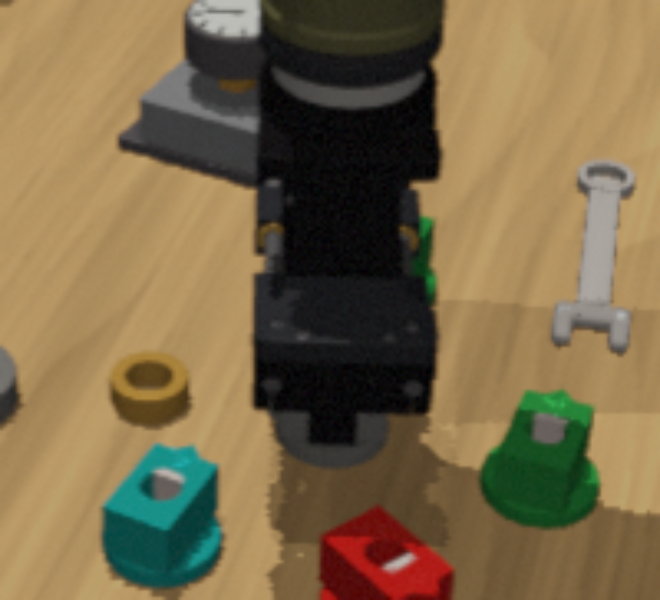

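```bash
python3 -m creep '[[-20,0,0,0,0,0,20],[-40,0,0,0,0,0,20],[-35,0,0,0,0,0,20],[-15,0,0,0,0,0,20],[0,0,0,0,0,0,20]]' && python3 -m creep '[[0,-20,-14.2,0,0,0,20],[0,-34,-24.2,0,0,0,20],[0,-34,-24.2,0,0,0,20],[0,-34,-24.2,0,0,0,20],[0,-34,-24.2,0,0,0,20]]' && python3 -m creep '[[0,-34,-24.2,0,0,0,20],[0,-24,-17,0,0,0,20],[0,-10,-7,0,0,0,20],[0,0,0,-0.07,0,0,20],[0,0,0,-0.14,0,0,20]]' && python3 -m creep '[[0,0,0,-0.14,0,0,20],[0,0,0,-0.14,0,0,20],[0,0,0,-0.14,0,0,20],[0,0,0,0,0,0,20],[0,0,0,0,0,0,20]]'; python3 -c "
from h import *
rel([.553,.2525,.29],52.3); d=snap('wrist','w5');d=snap('side','s5');d=snap('top','t5');rel([.553,.2525,.29],52.3) "
```

```text
time: 5.35
position: [0.4591, -0.0192, 0.3066]
tool_rot: [2.073, 0.291, -2.065]
ft_force: [0.2, -0.3, -0.2]
grip_width: 0.367
time: 5.85
position: [0.5212, 0.1627, 0.3026]
tool_rot: [2.067, 0.294, -2.073]
ft_force: [0.9, -0.3, -1.0]
grip_width: 0.363
time: 6.35
position: [0.5481, 0.2402, 0.3028]
tool_rot: [1.939, 0.493, -1.945]
ft_force: [-0.1, 0.3, -0.8]
grip_width: 0.361
time: 6.85
position: [0.5485, 0.2395, 0.3036]
tool_rot: [1.676, 0.82, -1.68]
ft_force: [-0.6, -0.0, -1.0]
grip_width: 0.363
pos [0.54849341 0.23949419 0.3036077 ] grip 0.36343038897648344 F [-0.58243974 -0.00435693 -1.01417752] j [ 0.37  0.49 -1.05  1.68  0.45  1.24 -1.44]
tilt x_tool [-1.60587311e-03 -8.74992039e-04 -9.99998328e-01] knob yaw of tool 52.07251410738495 turn about x -0.0039703778279708765
shift mm [ 13.5890612   -4.42952849 -13.05168895]
pos [0.54857238 0.24008076 0.30435952] grip 0.3671072460233041 F [-0.81277649 -0.21984379 -1.29660731] j [ 0.37  0.49 -1.05  1.68  0.45  1.24 -1.44]
tilt x_tool [-3.56410464e-04 -6.12384169e-04 -9.99999749e-01] knob yaw of tool 52.18241660323052 turn about x -0.002052217419306215
shift mm [ 14.35033698  -4.11852118 -12.5356618 ]
```

View pics/w5.png

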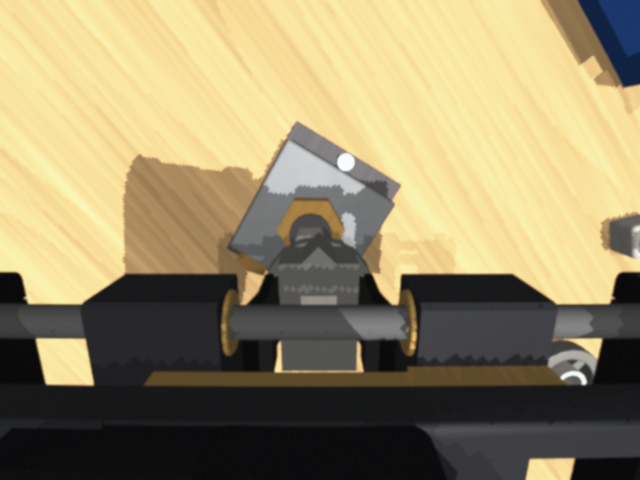

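View pics/s5.png

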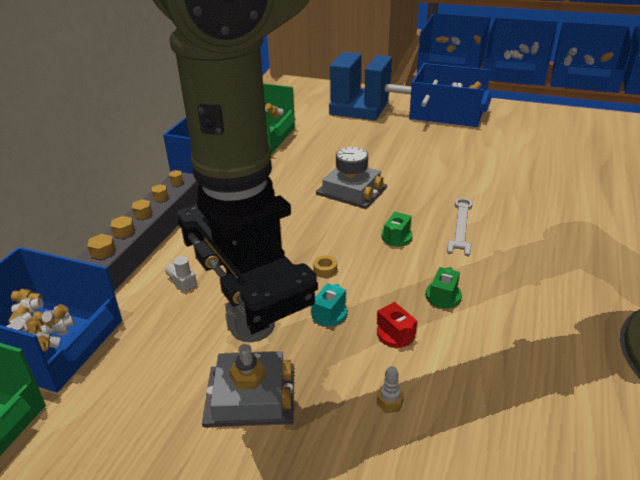

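View pics/t5.png

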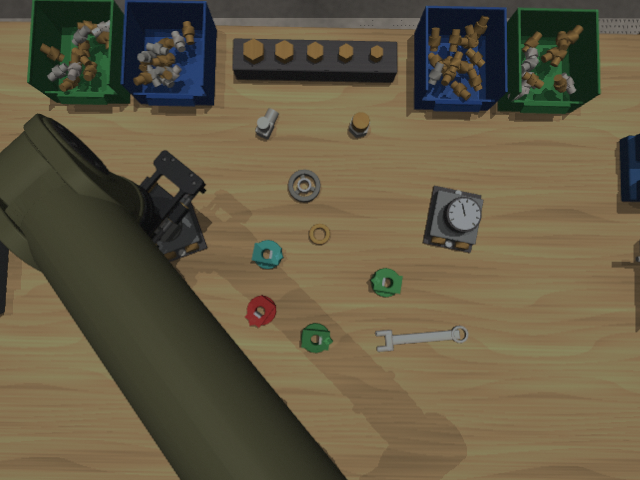

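```bash
python3 -m creep '[[0,-2.1,-6.4,0,0,0,20],[0,-2.1,-6.3,0,0,0,20],[0,0,0,0,0,0,20],[0,0,0,0,0,0,20]]'; python3 -c "
from h import *
rel([.553,.2526,.29],52.3); d=snap('wrist','w6');d=snap('side','s6');rel([.553,.2526,.29],52.3) 
i=load('w6')['img'][215:395,220:420,::-1]; cv2.imwrite('pics/w6z.png',cv2.resize(cv2.convertScaleAbs(i,alpha=1.5),(660,594),interpolation=2))
i=load('s6')['img'][290:400,190:310,::-1]; cv2.imwrite('pics/s6z.png',cv2.resize(cv2.convertScaleAbs(i,alpha=1.5),(600,550),interpolation=2))
"
```

```text
time: 7.4
position: [0.5529, 0.2537, 0.3047]
tool_rot: [1.675, 0.823, -1.675]
ft_force: [1.5, -0.7, -1.0]
grip_width: 0.363
pos [0.55293897 0.25366367 0.30474817] grip 0.3633982045635752 F [ 1.45936213 -0.73187894 -1.01594553] j [ 0.33  0.51 -1.04  1.66  0.46  1.25 -1.46]
tilt x_tool [-1.07830021e-04  1.98574491e-04 -9.99999974e-01] knob yaw of tool 52.34599440911851 turn about x 0.0008027538766273651
shift mm [14.74795192  0.70115265  0.80618392]
pos [0.55302981 0.25309085 0.30462909] grip 0.36492520222681535 F [ 0.20445479 -0.96905698 -1.25075283] j [ 0.34  0.51 -1.04  1.66  0.46  1.25 -1.46]
tilt x_tool [-1.77283963e-04 -2.44322524e-04 -9.99999954e-01] knob yaw of tool 52.30926292511334 turn about x 0.00016166854159345645
shift mm [14.62921231  0.27638291  0.40222931]
```

View pics/w6z.png

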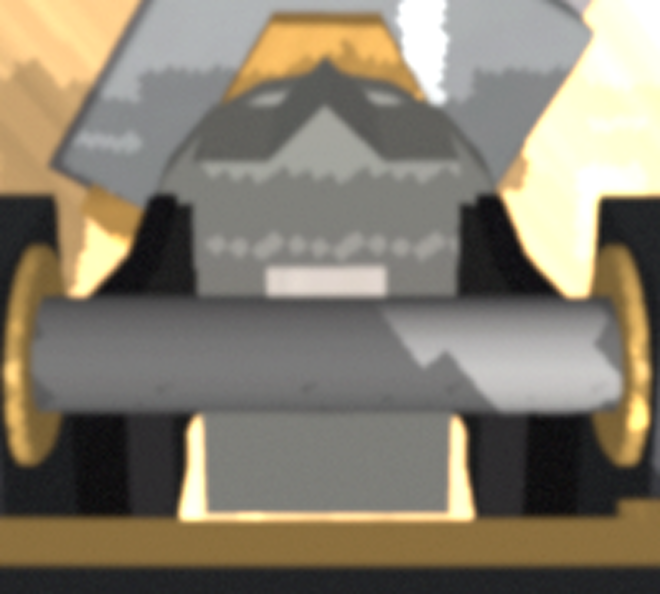

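View pics/s6z.png

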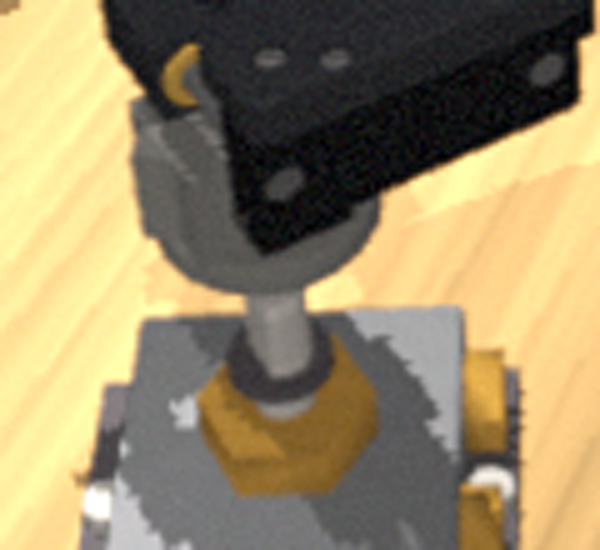

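```bash
python3 - <<'E'
from h import *
d=load('w6'); q=lambda x,y,z=.1456: onplane(d,(220+x/3.3-.35,215+y/3.3-.35),z)
t=np.radians(52.3);u=np.array([np.cos(t),np.sin(t),0])
a,b=q(206,514),q(451,514); print('rear-based',(a+b)/2+.024*u,np.linalg.norm(a-b),np.degrees(np.arctan2((a-b)[1],(a-b)[0]))-90)
print('tip-based',q(324,108)-.031*u, 'hextop mid etc')
s=load('s6')
for dy in (-.027,.027): pass
v=np.array([s['view'][0,0],s['view'][0,1],0]);v/=np.linalg.norm(v)
c=np.array([.553,.2526,.1095]); print('skirt edges pred x5',[ (proj(s,c+k*.027*v+[0,0,.005])-[190,290])*5 for k in(-1,1)], 'stem',[(proj(s,np.array([.553,.2526,.08])+k*.008*v)-[190,290])*5 for k in (-1,1)],'collar',[(proj(s,np.array([.553,.2526,.062])+k*.013*v)-[190,290])*5 for k in (-1,1)])
E
```

```text
rear-based [0.55308847 0.25225015 0.1456    ] 0.03150699062363379 52.34953526130025
tip-based [0.55211165 0.25200514 0.1456    ] hextop mid etc
skirt edges pred x5 [array([145.23267168, 196.42611953]), array([377.62271856, 191.97980682])] stem [array([241.61863425, 299.11033218]), array([308.54776683, 297.84300888])] collar [array([228.29191602, 351.65436739]), array([335.49468099, 349.63607263])]
```

```bash
python3 -m creep '[[9,0,0,0,0,0,20],[9,0,0,0,0,0,20],[3,0,0,0,0,0,20],[3,0,0,0,0,0,20],[3,0,0,0,0,0,20]]' 45 && python3 -m creep '[[0,0,0,0,0,0,20]]'
```

```text
time: 8.0
position: [0.5529, 0.2528, 0.2781]
tool_rot: [1.674, 0.821, -1.677]
ft_force: [-2.9, -2.9, 8.5]
grip_width: 0.365
time: 8.1
position: [0.5528, 0.2528, 0.2782]
tool_rot: [1.673, 0.821, -1.676]
ft_force: [-3.5, -2.1, 7.2]
grip_width: 0.367
```

```bash
python3 -m creep '[[0,0,0.4,0,0,0,20],[0,0,0.4,0,0,0,20],[0,0,0,0,0,0,20]]' && python3 -m creep '[[1,0,0,0,0,0,20],[0,0,0,0,0,0,20]]';  python3 -c "
from h import *
d=snap('side','s7');rel([.553,.2526,.26],52.3) 
i=load('s7')['img'][290:400,190:310,::-1]; cv2.imwrite('pics/s7z.png',cv2.resize(cv2.convertScaleAbs(i,alpha=1.5),(600,550),interpolation=2))
"
```

```text
time: 8.4
position: [0.5525, 0.2525, 0.2788]
tool_rot: [1.675, 0.822, -1.675]
ft_force: [-1.8, -2.3, 7.3]
grip_width: 0.367
time: 8.6
position: [0.5525, 0.2525, 0.2778]
tool_rot: [1.675, 0.822, -1.675]
ft_force: [-3.2, -2.0, 7.8]
grip_width: 0.366
pos [0.55252475 0.25250043 0.27788287] grip 0.3630031017783369 F [-4.44732771 -2.37130773  7.88350694] j [ 0.32  0.53 -1.03  1.68  0.48  1.21 -1.48]
tilt x_tool [ 2.64908885e-04 -8.57047973e-04 -9.99999598e-01] knob yaw of tool 52.297596418736056 turn about x -4.1950406895019655e-05
shift mm [17.88290127  0.30199991 -0.37865042]
```

View pics/s7z.png

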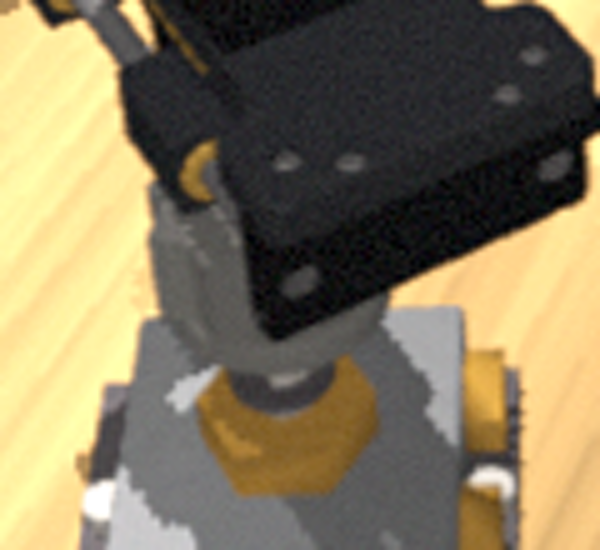

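```bash
python3 - <<'E'
from h import *
s=load('s7'); o=-s['view'][:3,:3].T@s['view'][:3,3]
f=o-[.553,.2526,0]; f[2]=0; f/=np.linalg.norm(f); c=np.array([.5525,.2525,0])
for z in (.079,.081,.083,.085,.087): print('skirt',z,(proj(s,c+f*.027+[0,0,z])-[190,290])*5)
for z in (.055,.057,.059,.061): print('collarbottom',z,(proj(s,c+f*.013+[0,0,z])-[190,290])*5)
s6=load('s6'); 
for n in ('s6','s7'):
    g=load(n)['img'][:,:,:].astype(int); print(n,[tuple(g[r,246]) for r in range(352,376)])
E
```

```text
skirt 0.079 [288.63049642 386.10931726]
skirt 0.081 [287.861355   380.18046969]
skirt 0.083 [287.08953831 374.23208293]
skirt 0.085 [286.31503157 368.26405432]
skirt 0.087 [285.53781991 362.27628043]
collarbottom 0.055 [291.80092677 411.01829749]
collarbottom 0.057 [291.06438992 405.33716023]
collarbottom 0.059 [290.32538531 399.63798155]
collarbottom 0.061 [289.58389984 393.92067019]
s6 [(np.int64(99), np.int64(95), np.int64(91)), (np.int64(96), np.int64(91), np.int64(88)), (np.int64(93), np.int64(89), np.int64(86)), (np.int64(91), np.int64(88), np.int64(84)), (np.int64(91), np.int64(87), np.int64(84)), (np.int64(92), np.int64(87), np.int64(84)), (np.int64(91), np.int64(88), np.int64(84)), (np.int64(94), np.int64(90), np.int64(87)), (np.int64(93), np.int64(90), np.int64(86)), (np.int64(92), np.int64(89), np.int64(86)), (np.int64(91), np.int64(89), np.int64(85)), (np.int64(95), np.int64(91), np.int64(87)), (np.int64(95), np.int64(90), np.int64(87)), (np.int64(64), np.int64(60), np.int64(57)), (np.int64(41), np.int64(37), np.int64(41)), (np.int64(36), np.int64(35), np.int64(34)), (np.
[... 698 characters left out ...]
.int64(66), np.int64(65), np.int64(64)), (np.int64(65), np.int64(65), np.int64(62)), (np.int64(64), np.int64(64), np.int64(60)), (np.int64(62), np.int64(60), np.int64(58)), (np.int64(69), np.int64(67), np.int64(64)), (np.int64(89), np.int64(86), np.int64(82)), (np.int64(96), np.int64(92), np.int64(89)), (np.int64(64), np.int64(63), np.int64(61)), (np.int64(41), np.int64(39), np.int64(40)), (np.int64(38), np.int64(35), np.int64(34)), (np.int64(38), np.int64(36), np.int64(36)), (np.int64(46), np.int64(44), np.int64(44)), (np.int64(65), np.int64(61), np.int64(61)), (np.int64(88), np.int64(76), np.int64(62)), (np.int64(91), np.int64(72), np.int64(43)), (np.int64(88), np.int64(65), np.int64(29))]
```

```bash
cat >> h.py <<'E'
def ft(tag):
    s=monitor.get_state(); print(tag,'p',np.round(s['position']*1000,2),'F',np.round(s['ft_force'],2),'T',np.round(s['torque'],3)); return s
E
python3 -c "
from h import *
ft('press')"; python3 -m creep '[[0,0,0,0,0,0,20]]'>/dev/null;python3 -c "
from h import *
ft('press')"; python3 -m creep '[[-4,0,0,0,0,0,20],[-4,0,0,0,0,0,20],[0,0,0,0,0,0,20]]'>/dev/null;python3 -c "
from h import *
ft('free')"; python3 -m creep '[[0,0,0,0,0,0,20]]'>/dev/null;python3 -c "
from h import *
ft('free')";python3 -m creep '[[0,0,0,0,0,0,20]]'>/dev/null;python3 -c "
from h import *
ft('free')"
```

```text
press p [552.52 252.5  277.88] F [-4.45 -2.37  7.88] T [-0.567  0.668  0.008]
press p [552.55 252.48 277.9 ] F [-3.4  -2.23  7.18] T [-0.54   0.725 -0.008]
free p [552.8  252.54 285.11] F [-0.05  0.19 -0.75] T [-0.05  -0.115 -0.033]
free p [552.59 252.31 284.45] F [-0.49  0.43 -1.2 ] T [-0.056 -0.067  0.039]
free p [552.52 252.24 284.25] F [ 1.   -0.25 -0.26] T [-0.002 -0.053 -0.061]
```

```bash
python3 -m creep '[[0,-0.5,1.1,0,0,0,20],[4,0,0,0,0,0,20],[3,0,0,0,0,0,20],[0,0,0,0,0,0,20]]'; python3 -c "
from h import *
ft('press')"; python3 -m creep '[[0,0,0,0,0,0,20]]'>/dev/null;python3 -c "
from h import *
ft('press')"
```

```text
time: 9.65
position: [0.5517, 0.2521, 0.2784]
tool_rot: [1.676, 0.822, -1.675]
ft_force: [-1.0, -1.0, 7.8]
grip_width: 0.365
press p [551.66 252.08 278.39] F [-0.95 -1.05  7.78] T [-0.297  0.337 -0.02 ]
press p [551.63 252.13 278.68] F [-2.46 -1.61  6.85] T [-0.284  0.375  0.004]
```

```bash
for k in 1 2 3; do python3 -m creep '[[0,-0.2,0.5,0,0,0,20],[0,0,0,0,0,0,20]]'>/dev/null; python3 -c "
from h import *
ft('s')"; done
```

```text
s p [551.36 251.93 278.89] F [-0.93 -1.29  6.76] T [-0.245  0.207  0.025]
s p [551.12 251.82 279.1 ] F [-0.95 -0.38  6.75] T [-0.11   0.021  0.   ]
s p [550.88 251.66 279.24] F [0.12 0.11 6.32] T [ 0.031 -0.195  0.021]
```

```bash
python3 -m creep '[[-10,0,0,0,0,0,20],[-15,0,0,0,0,0,20],[0,0,25,0,0,0,20],[0,0,20,0,0,0,20],[0,0,0,0,0,0,20]]'; python3 -m creep '[[0,0,0,0,0,0,20],[0,0,0,0,0,0,20]]' >/dev/null; python3 -c "
from h import *
d=snap('wrist','w8');d=snap('side','s8');rel([.553,.2526,.26],52.3) 
i=load('w8')['img'][120:390,230:430,::-1]; cv2.imwrite('pics/w8z.png',cv2.resize(i,(440,594),interpolation=2))
i=load('s8')['img'][260:400,190:310,::-1]; cv2.imwrite('pics/s8z.png',cv2.resize(cv2.convertScaleAbs(i,alpha=1.5),(510,595),interpolation=2))
"
```

```text
time: 10.85
position: [0.5218, 0.2134, 0.3028]
tool_rot: [1.673, 0.818, -1.678]
ft_force: [0.2, -0.9, -1.5]
grip_width: 0.363
pos [0.52283739 0.21607982 0.30293038] grip 0.36300639515626876 F [ 1.58986492 -0.43796438 -1.0496629 ] j [ 0.46  0.42 -1.09  1.76  0.4   1.2  -1.4 ]
tilt x_tool [ 1.76102325e-04  8.15718623e-04 -9.99999652e-01] knob yaw of tool 52.34220332877422 turn about x 0.0007365870424118181
shift mm [ 42.96546697   1.5825719  -47.30738147]
```

View pics/w8.png

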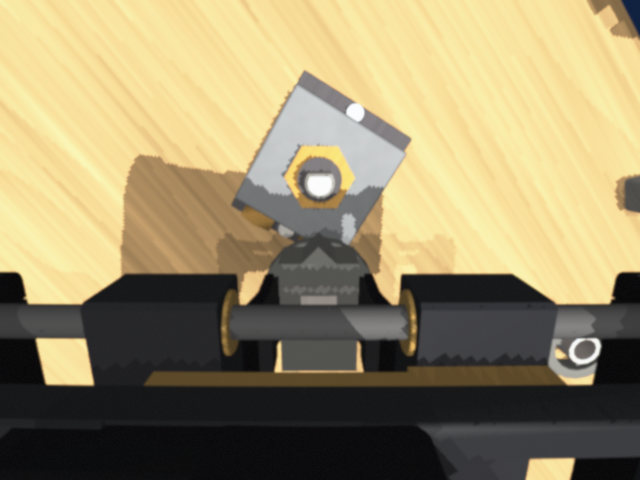

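View pics/w8z.png

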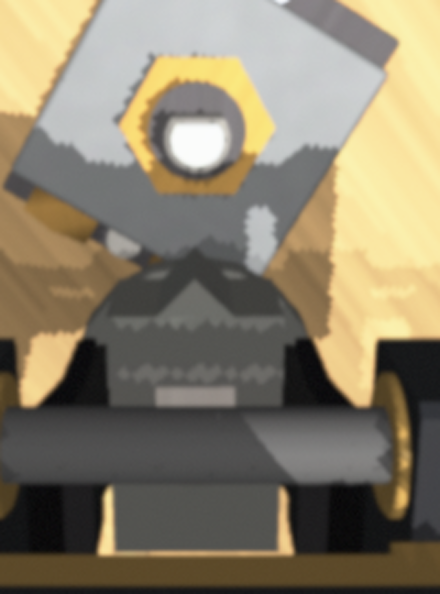

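View pics/s8z.png

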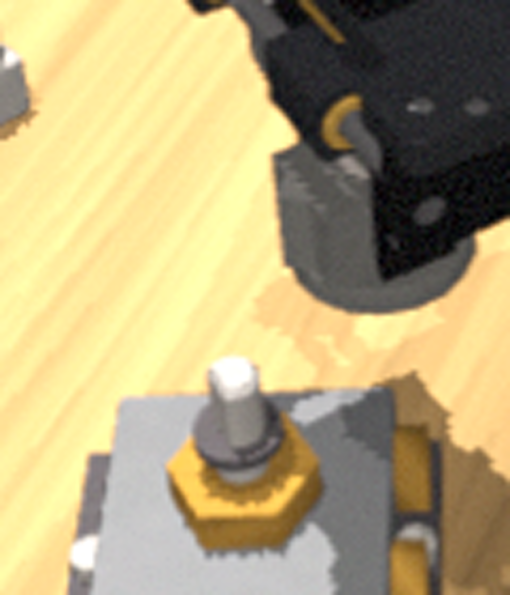

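```bash
python3 - <<'E'
from h import *
d=load('w8')
g=d['img'].min(2); 
m=np.zeros_like(g); m[160:205,300:342]=(g[160:205,300:342]>190)
n,l,st,c=cv2.connectedComponentsWithStats(m); k=1+np.argmax(st[1:,4]); print(st[k],c[k])
t=np.radians(52.3);u=np.array([np.cos(t),np.sin(t),0]); w=np.array([-np.sin(t),np.cos(t),0])
x0,y0,W,H=st[k][:4]
s=monitor.get_state(); p=np.array(s['position']); p[2]=0
def uv(P): P=np.array(P)-p; return np.round(1000*np.array([P@u,P@w]),2)
print('threshold profile row', g[182,300:342].tolist()); print('col',g[165:200,x0+W//2].tolist())
xc=x0+W/2-.5
print('stem flat,bottom,left,right',uv(onplane(d,(xc,y0-.5),.087)),uv(onplane(d,(xc,y0+H-.5),.087)),uv(onplane(d,(x0-.5,183),.087)),uv(onplane(d,(x0+W-.5,183),.087)))
f=2.2;q=lambda x,y,z: onplane(d,(230+x/f-.3,120+y/f-.3),z)
print('collar l r',uv(q(152,130,.065)),uv(q(247,130,.065)),'hex l r',uv(q(120,130,.05)),uv(q(277,130,.05)))
zt=.303-.195+.036
print('knob: nose',uv(q(196,283,zt)),'bar l r',uv(q(108,330,zt)),uv(q(284,330,zt)),'rear l r',uv(q(105,551,zt)),uv(q(279,551,zt)), 'insert l r top bottom',uv(q(156,395,zt)),uv(q(236,395,zt)),uv(q(196,386,zt)))
i=d['img'][155:210,290:350,::-1]; cv2.imwrite('pics/w8s.png',cv2.resize(i,(600,550),interpolation=2))
E
```

```text
[307 175  26  21 460] [319.7673913  184.47608696]
threshold profile row [78, 74, 76, 84, 112, 144, 165, 204, 240, 250, 251, 251, 251, 251, 251, 251, 251, 251, 251, 251, 251, 251, 251, 251, 251, 251, 251, 251, 251, 251, 248, 233, 201, 186, 170, 148, 132, 130, 128, 129, 127, 125]
col [126, 126, 126, 122, 111, 98, 93, 108, 137, 166, 192, 223, 243, 249, 251, 251, 251, 251, 251, 251, 251, 251, 251, 251, 251, 251, 251, 250, 250, 245, 222, 165, 123, 98, 74]
stem flat,bottom,left,right [52.72 -1.39] [41.78 -1.4 ] [48.32  5.4 ] [48.33 -8.18]
collar l r [48.56 10.54] [ 48.58 -14.49] hex l r [47.23 20.33] [ 47.26 -23.9 ]
knob: nose [28.89 -0.95] bar l r [20.17 14.75] [ 20.18 -16.68] rear l r [-24.81  16.55] [-24.81 -17.01] insert l r top bottom [7.67 6.32] [ 7.67 -8.27] [ 9.44 -0.97]
```

View pics/w8s.png

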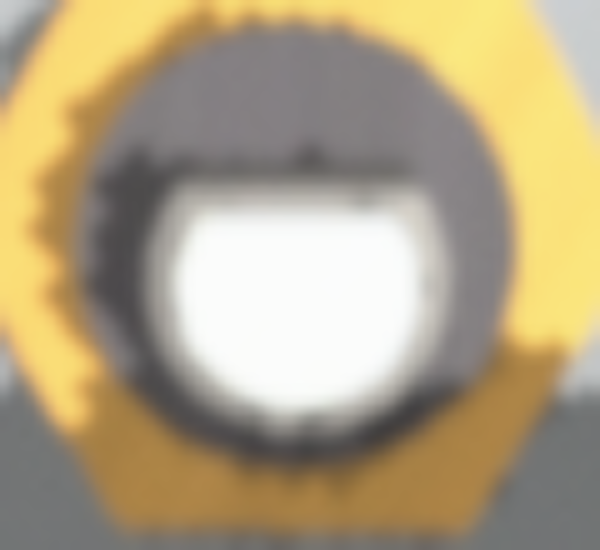

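```bash
python3 -c "
from h import *
a=load('w8')['img'][225:385,250:390,::-1];b=load('w6')['img'][225:385,250:390,::-1]
cv2.imwrite('pics/c1.png',cv2.convertScaleAbs(np.hstack([cv2.resize(x,(400,457),interpolation=2) for x in (b,a)]),alpha=1.5))
"
```

```text
(no output)
```

View pics/c1.png

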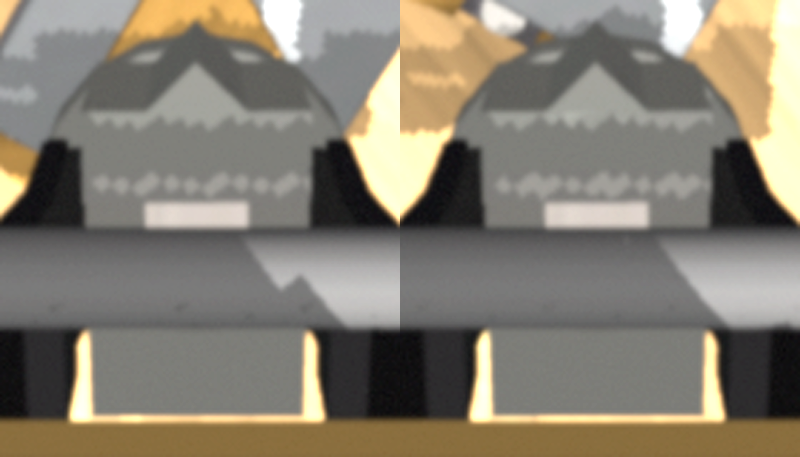

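```bash
python3 - <<'E'
from h import *
for n in ('s6','s8'):
    s=load(n); g=s['img'].astype(int).sum(2)/3
    o=-s['view'][:3,:3].T@s['view'][:3,3]
    v=np.array([s['view'][0,0],s['view'][0,1],0]);v/=np.linalg.norm(v)
    tp={'s6':[.5530,.2529,.3047],'s8':[.5229,.2161,.303]}[n]
    c=np.array(tp)-[0,0,.195]
    # silhouette of skirt rim at z+5mm : tangent points perpendicular to sight line
    f=(o-c);f[2]=0;f/=np.linalg.norm(f); lat=np.array([-f[1],f[0],0]); lat*=np.sign(lat@v)
    for k in (-1,1):
        P=proj(s,c+k*.027*lat+[0,0,.005]); r=int(round(P[1])); x=int(P[0]); print(n,'skirt',k,P,[int(a) for a in g[r,x-7:x+8]],x-7)
    c=np.array([.553,.2526,0]);f=(o-c);f[2]=0;f/=np.linalg.norm(f); lat=np.array([-f[1],f[0],0]); lat*=np.sign(lat@v)
    for rr,z in ((.013,.0625),(.008,.075)):
      for k in (-1,1):
        P=proj(s,c+k*rr*lat+[0,0,z]); r=int(round(P[1])); x=int(P[0]); print(n,'stem',rr,k,P,[int(a) for a in g[r,x-5:x+6]],x-5)
    print(v,lat)
E
```

```text
s6 skirt -1 [218.74035738 332.50031802] [143, 145, 147, 149, 152, 153, 129, 87, 63, 66, 63, 63, 62, 65, 61] 211
s6 skirt 1 [265.2855625  325.32407873] [12, 17, 16, 4, 4, 13, 7, 11, 6, 14, 3, 8, 8, 20, 52] 258
s6 stem 0.013 -1 [235.58745334 361.58613638] [80, 68, 62, 72, 71, 49, 36, 37, 37, 39, 35] 230
s6 stem 0.013 1 [257.03455677 358.11001587] [53, 40, 39, 40, 50, 60, 61, 60, 60, 58, 58] 252
s6 stem 0.008 -1 [238.72052089 353.69303909] [58, 58, 60, 58, 57, 59, 74, 76, 78, 80, 89] 233
s6 stem 0.008 1 [252.05428707 351.55719851] [93, 89, 82, 74, 87, 98, 99, 94, 87, 84, 84] 247
[-0.9383579  -0.34566522  0.        ] [-0.85562584 -0.51759485  0.        ]
s8 skirt -1 [255.92637431 316.97944162] [155, 157, 157, 158, 156, 153, 152, 134, 94, 64, 60, 64, 64, 62, 63] 248
s8 skirt 1 [301.06784258 312.84060901] [4, 12, 7, 8, 3, 10, 11, 3, 25, 30, 52, 88, 129, 146, 149] 294
s8 stem 0.013 -1 [235.58745334 361.58613638] [131, 130, 131, 132, 133, 105, 86, 85, 86, 86, 86] 230
s8 stem 0.013 1 [257.03455677 358.11001587] [56, 38, 32, 47, 65, 78, 94, 120, 129, 130, 130] 252
s8 stem 0.008 -1 [238.72052089 353.69303909] [131, 130, 130, 129, 130, 128, 102, 83, 79, 90, 105] 233
s8 stem 0.008 1 [252.05428707 351.55719851] [137, 124, 99, 79, 89, 107, 110, 104, 96, 94, 97] 247
[-0.9383579  -0.34566522  0.        ] [-0.85562584 -0.51759485  0.        ]
```

```bash
python3 - <<'E'
from h import *
lat=np.array([-0.8556,-0.5176,0])
for n in ('s6','s8'):
    s=load(n); g=s['img'].astype(int).sum(2)/3
    c=np.array({'s6':[.5530,.2529,.1097],'s8':[.5229,.2161,.108]}[n])
    for z in (.001,.003,.005,.007):
      for k in (-1,1):
        P=proj(s,c+k*.027*lat+[0,0,z]); r=int(round(P[1])); x=int(P[0]); print(n,z,k,np.round(P,1),[int(a) for a in g[r,x-5:x+8]],x-5)
i=load('s6')['img'][290:370,200:290,::-1]; j=load('s8')['img'][275:355,235:325,::-1]
cv2.imwrite('pics/c2.png',cv2.convertScaleAbs(np.hstack([cv2.resize(a,(400,356),interpolation=2) for a in (i,j)]),alpha=2))
E
```

```text
s6 0.001 -1 [219.1 335. ] [153, 155, 156, 143, 97, 63, 61, 64, 66, 62, 63, 62, 56] 214
s6 0.001 1 [265.5 327.8] [9, 11, 12, 5, 10, 18, 62, 84, 120, 135, 140, 141, 149] 260
s6 0.003 -1 [218.9 333.7] [147, 150, 153, 154, 131, 87, 62, 64, 63, 64, 64, 65, 61] 213
s6 0.003 1 [265.4 326.6] [13, 9, 10, 0, 14, 1, 17, 27, 67, 89, 120, 138, 153] 260
s6 0.005 -1 [218.7 332.5] [146, 146, 151, 152, 127, 85, 64, 63, 63, 63, 63, 65, 62] 213
s6 0.005 1 [265.3 325.3] [16, 4, 4, 13, 7, 11, 6, 14, 3, 8, 8, 20, 52] 260
s6 0.007 -1 [218.5 331.2] [145, 147, 147, 150, 115, 74, 61, 63, 64, 62, 63, 63, 60] 213
s6 0.007 1 [265.2 324.1] [14, 5, 8, 4, 13, 8, 9, 15, 6, 10, 12, 8, 12] 260
s8 0.001 -1 [256.3 320.8] [153, 154, 159, 162, 155, 119, 67, 60, 60, 64, 63, 62, 65] 251
s8 0.001 1 [300.9 314. ] [10, 4, 8, 8, 13, 9, 30, 77, 100, 131, 151, 150, 148] 295
s8 0.003 -1 [256.2 319.5] [152, 152, 155, 159, 150, 109, 66, 62, 62, 64, 64, 63, 63] 251
s8 0.003 1 [300.9 312.8] [12, 7, 8, 3, 10, 11, 3, 25, 30, 52, 88, 129, 146] 295
s8 0.005 -1 [256.1 318.3] [155, 152, 152, 154, 137, 97, 65, 61, 61, 63, 63, 62, 62] 251
s8 0.005 1 [300.8 311.5] [16, 4, 4, 14, 9, 14, 13, 10, 11, 9, 26, 48, 85] 295
s8 0.007 -1 [255.9 317.1] [157, 158, 156, 153, 152, 134, 94, 64, 60, 64, 64, 62, 63] 250
s8 0.007 1 [300.8 310.3] [9, 9, 0, 11, 8, 11, 12, 6, 13, 10, 9, 8, 1] 295
```

View pics/c2.png

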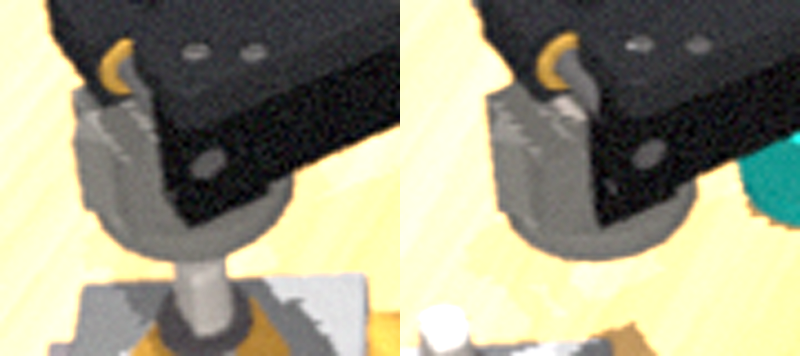

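```bash
python3 -m creep '[[0,0.5,-20,0,0,0,20],[0,0.5,-20,0,0,0,20],[0,0,-8.6,0,0,0,20],[12,0,0,0,0,0,20],[0,0,0,0,0,0,20]]' >/dev/null; python3 -m creep '[[0,0,0,0,0,0,20],[0,0,0,0,0,0,20]]'; python3 -c "
from h import *
rel([.5534,.2539,.278],52.3);ft('')"
```

```text
time: 11.85
position: [0.5529, 0.2526, 0.2906]
tool_rot: [1.675, 0.821, -1.676]
ft_force: [0.1, 0.5, -1.2]
grip_width: 0.365
pos [0.55292694 0.25263203 0.29061171] grip 0.3651530672404047 F [ 0.14852865  0.50386149 -1.19235133] j [ 0.33  0.52 -1.04  1.67  0.47  1.23 -1.47]
tilt x_tool [-2.65797849e-04 -7.57355261e-04 -9.99999678e-01] knob yaw of tool 52.27000208160385 turn about x -0.0005235624447573644
shift mm [12.61061691 -0.404971   -1.30192928]
 p [552.93 252.63 290.61] F [ 0.15  0.5  -1.19] T [-0.035 -0.074  0.014]
```

```bash
python3 -m creep '[[6,-0.4,-1.3,0,0,0,20],[3,0,0,0,0,0,20],[2,0,0,0,0,0,20],[0,0,0,0,0,0,20]]'>/dev/null; python3 -c "
from h import *
ft('')";python3 -m creep '[[2,0,0,0,0,0,20],[0,0,0,0,0,0,20]]'>/dev/null; python3 -c "
from h import *
ft('')"
```

```text
p [553.48 254.33 279.26] F [-0.26 -0.41 -0.9 ] T [-0.042 -0.022  0.041]
 p [553.53 254.45 277.47] F [ 0.51  0.43 -1.87] T [-0.034 -0.031  0.007]
```

No contact force at a height where it was blocked before, so the bore is going over the stem. I'll keep lowering.

```bash
python3 -m creep '[[3,0,0,0,0,0,20],[3,0,0,0,0,0,20],[0,0,0,0,0,0,20]]'>/dev/null; python3 -c "
from h import *
ft('')";python3 -m creep '[[3,0,0,0,0,0,20],[3,0,0,0,0,0,20],[0,0,0,0,0,0,20]]'>/dev/null; python3 -c "
from h import *
ft('')"; python3 -m creep '[[3,0,0,0,0,0,20],[1,0,0,0,0,0,20],[0,0,0,0,0,0,20]]'>/dev/null; python3 -c "
from h import *
ft('')"
```

```text
p [553.46 254.34 271.12] F [-0.42 -0.07 -1.11] T [ 0.025 -0.029 -0.013]
 p [553.47 254.36 265.15] F [-0.   -0.45 -1.39] T [-0.033 -0.036 -0.003]
 p [553.53 254.42 261.46] F [-0.3  -0.04 -1.44] T [-0.036 -0.003 -0.027]
```

Sliding freely. Next I'll seat it, then press.

```bash
for k in 1 2; do python3 -m creep '[[1,0,0,0,0,0,20],[1,0,0,0,0,0,20],[0,0,0,0,0,0,20]]' 55 >/dev/null; python3 -c "
from h import *
ft('')"; done; python3 -c "
from h import *
d=snap('side','s9')
i=d['img'][290:400,190:310,::-1]; cv2.imwrite('pics/s9z.png',cv2.resize(cv2.convertScaleAbs(i,alpha=1.5),(600,550),interpolation=2))"
```

```text
p [553.66 254.58 260.01] F [-0.29 -1.02  1.8 ] T [-0.117  0.103  0.006]
 p [553.67 254.64 258.39] F [-1.33 -1.9   5.69] T [-0.28   0.316 -0.071]
```

View pics/s9z.png

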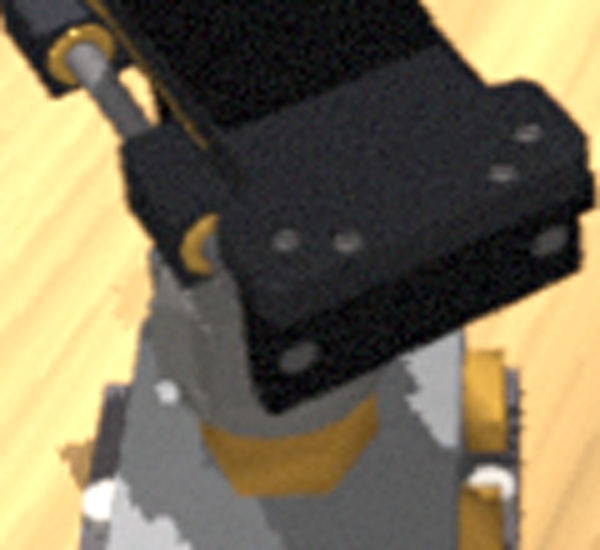

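The collar is hidden under the skirt and contact came at TCP z = 0.260, which matches seating. Next I'll press to the stop.

```bash
python3 -m creep '[[1.5,0,0,0,0,0,20],[1.5,0,0,0,0,0,20],[0,0,0,0,0,0,20]]' >/dev/null; python3 -c "
from h import *
ft('')"; python3 -m creep '[[1.5,0,0,0,0,0,20],[1,0,0,0,0,0,20],[0,0,0,0,0,0,20]]' >/dev/null; python3 -c "
from h import *
ft('')";  python3 -m creep '[[1,0,0,0,0,0,20],[0,0,0,0,0,0,20]]' >/dev/null; python3 -c "
from h import *
ft('')"; python3 -m creep '[[1,0,0,0,0,0,20],[0,0,0,0,0,0,20]]' >/dev/null; python3 -c "
from h import *
ft('')"
```

```text
p [553.65 254.72 255.71] F [-2.77 -1.27  8.23] T [-0.486  0.567 -0.038]
 p [553.65 254.76 253.58] F [-3.5  -1.95 10.42] T [-0.574  0.689 -0.011]
 p [553.65 254.79 252.92] F [-4.64 -2.54 11.77] T [-0.625  0.87   0.06 ]
 p [553.63 254.94 252.83] F [-4.9  -3.91 17.36] T [-0.99   1.289 -0.053]
```

```bash
python3 -m creep '[[0.7,0,0,0,0,0,20],[0,0,0,0,0,0,20]]' >/dev/null; python3 -c "
from h import *
ft('')"; python3 -m creep '[[0,0,0,0,0,0,20],[0,0,0,0,0,0,20],[0,0,0,0,0,0,20],[0,0,0,0,0,0,20],[0,0,0,0,0,0,20]]' ; python3 -c "
from h import *
ft('');d=snap('side','s10');snap('wrist','w10');snap('top','t10');ft('')
i=d['img'][290:400,190:310,::-1]; cv2.imwrite('pics/s10z.png',cv2.resize(cv2.convertScaleAbs(i,alpha=1.5),(600,550),interpolation=2))
a=load('top0')['img'].astype(int);b=load('t10')['img'];"
```

```text
p [553.64 255.02 252.8 ] F [-5.85 -4.34 20.66] T [-1.152  1.548 -0.062]
time: 15.7
position: [0.5536, 0.255, 0.2528]
tool_rot: [1.675, 0.82, -1.674]
ft_force: [-7.5, -5.4, 20.8]
grip_width: 0.361
 p [553.63 255.02 252.79] F [-7.48 -5.4  20.81] T [-1.149  1.53  -0.017]
 p [553.63 255.03 252.8 ] F [-7.27 -4.62 20.27] T [-1.118  1.48  -0.01 ]
```

View pics/s10z.png

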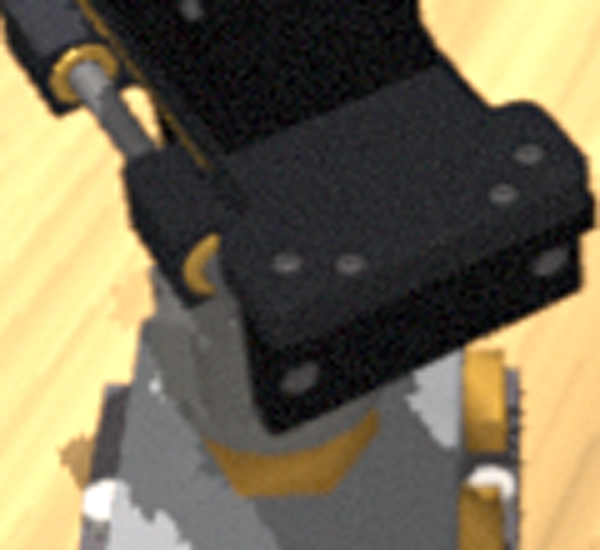

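View pics/s10.png

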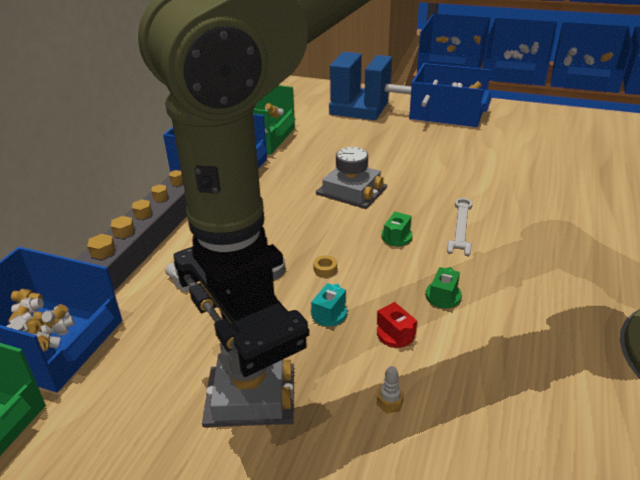

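View pics/w10.png

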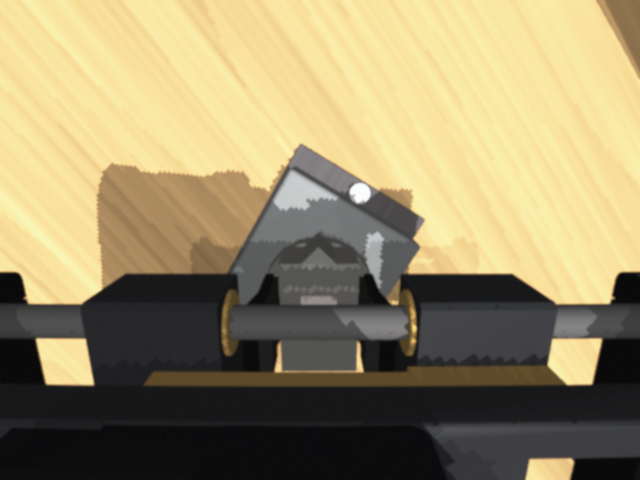

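The knob is seated, the stop is reached and the hold is stable, so I'm handing in.

```bash
python3 -c "
from h import *
ft('');print(ctrl.close_job())"
```

```text
p [553.63 255.03 252.8 ] F [-7.27 -4.62 20.27] T [-1.118  1.48  -0.01 ]
the job is handed in; nothing more can be done
None
```

The grey knob is on the D-stem, seated on the collar and held pressed to the end of its travel. I handed the job in at about 16 s with the gripper still holding it.

**Insertion:** I gripped the knob across its bar, lifted it and turned it about 36° to match the stem. My first try sat on the stem tip and pressed it down about 3 mm. Sliding it backward about 2 mm did not free it. I backed off and measured again in a wrist picture that showed knob and stem together. Moving it about 1.7 mm further toward the nose, it slid down with no contact force.

**Last checks:**
- **Seating:** contact came at TCP z = 0.260 m, the height expected when the knob rests on the collar.
- **Press:** I pressed 7.2 mm further, to 0.2528 m, where the force rose sharply at the stop. It held steady at about 20 N for over half a second, against about 12.5 N from the spring.
- **Grip:** the wrist pictures showed no visible slip of the knob in the jaws, and the opening was still about 31 mm.
- **Other parts:** the last side picture showed the visible loose parts where they had been. The arm hid some of them, such as the handwheel and coupler. I took a last top picture but did not compare it with the first.

**Checks that disagreed:**
- **Knob position:** the side and top views put the first try about right, while the wrist view asked for about 2 mm more along the nose direction. The wrist view was closer.
- **Side force:** a sideways force of about 9 N remains on the tool while it presses.

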